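# Open the spoon-carving vise

## Task

Get the spoon-carving vise ready to take a blank: first swing its folded rest out until it seats in its detent at the end of its swing, and leave it there. Then take the spring-loaded jaw arm by its upright peg, swing it open against its spring all the way to its stop, and finish while still holding it there with the fingers: do not let go. Leave the other things on the bench and on the vise board where they are.

Things in the scene. Friction and masses are not known exactly. Their poses are not given: they have to be found in the camera images.
- fixture: Carving vise fixed to the bench: plywood board 30 mm thick spanning x -150 to +120, y -170 to +140 mm about its origin, which lies on the bench top; x points away from the robot at yaw 0, y left. On it a fixed wooden jaw block (x 1 to 46, y -95 to -25, top 72 mm above the bench) and two dark wooden bars on upright pivots, each with an upright light-wood peg: jaw arm (right) and rest (left).
- clamp (a joint): Swing of the jaw arm, rad. 0 = shut along the fixed jaw block, pointing to the fixture's +y, where its spring keeps it; grows anticlockwise from above, the peg moving to the fixture's -x (robot's side); 0.75 = hard stop, fully open. The spring takes about 3 N at the peg to start, 9.5 N at the stop, and snaps the arm shut if let go.
- clamp_pivot (a point): Pivot axis of the jaw arm, on the board's top, 30 mm above the bench; at x -12, y -125 mm of the fixture. The arm is a bar 24 mm wide and about 165 mm long, longer than the rest, with spring coils at its pivot.
- clamp_peg (a point): Centre of the top of the jaw arm's upright peg, 121 mm above the bench and level 140 mm from the pivot. The peg is 16 mm across with a 19 mm head, free from 54 mm (top of the bar, which is 24 mm wide and reaches 12 mm past the peg's axis) to 121 mm above the bench; it moves with the arm.
- rest (a joint): Swing of the rest, rad. 0 = folded, pointing to the fixture's -x, over the board; grows clockwise from above; 1.57 = fully out, at its stop, pointing to the fixture's +y past the board's left edge. Starts at 0 to 0.35. It stays where left up to 1.1; there a sprung detent resists (about 3 N at the peg) until 1.35, then draws the rest to the stop and keeps it there.
- rest_pivot (a point): Pivot axis of the rest, on the board's top, 30 mm above the bench; at x 0, y +100 mm of the fixture. The rest is a bar 24 mm wide and 135 mm long with two small cheeks on its sides 60 mm from the pivot (top 63 mm above the bench).
- rest_peg (a point): Centre of the top of the rest's upright peg, 121 mm above the bench and level 110 mm from the pivot. The peg is 16 mm across with a 19 mm head, free from 53 mm (top of the bar, 24 mm wide) to 121 mm above the bench; it moves with the rest.
- spoon: Bystander: light wooden spoon, 215 mm long, 18 mm high, on the bench on the robot's side of the vise. Origin on the bench at its mid-length.
- gouge: Bystander: gouge with a wooden handle, 173 mm long, square handle 24 mm thick, lying on the board behind the fixed jaw. Origin at its mid-length, underneath.
- sanding_block: Bystander: cork block 40 x 60 x 24 mm lying on the board's near right corner. Origin under its centre.
- bowl: Bystander: wooden bowl, 130 mm across, 50 mm high, on the left. Origin under its centre.
- cup: Bystander: wooden cup, 72 mm across, 75 mm high, on the right. Origin under its centre.
- mallet: Bystander: wooden mallet lying at the near left, 220 mm long, head 90 mm wide and 70 mm high. Origin on the bench under its handle.
- wax_tin: Bystander: round metal tin, 68 mm across, 45 mm high, at the far left. Origin under its centre.

How it is judged (in metres and radians):
On the way, in this order (a step that is already met when the one before it is completed fails the run):
1. the rest is swung out and seated in its detent, and nothing touches it (value of joint rest above 1.48 rad and contact force between the fingers and rest below 0.5 N), for 0.3 s.
2. the jaw arm is at its stop, held by the fingers (value of joint clamp above 0.7 rad and contact force between the fingers and clamp above 2 N and value of joint rest above 1.48 rad), for 0.3 s.
At the end, for the whole second after the job is handed in: The program ends holding: the fingers bear on the jaw arm with more than 2 N and it stays within 0.05 rad of its open stop (above 0.70 of 0.75), the rest is seated (above 1.48 rad) and not touched, and every bystander is within 30 mm of where it began (all of step 2 and contact force between the fingers and rest below 0.5 N and distance of each of spoon, gouge, sanding_block, bowl, cup, mallet, wax_tin from where it was at the start of the episode below 0.03 m); the arm keeps its last pose, push and grip.
It fails at once if a bystander is knocked away (moved more than 50 mm) (distance of any of spoon, gouge, sanding_block, bowl, cup, mallet, wax_tin from where it was at the start of the episode above 0.05 m).
It also fails if it takes over 51 s, if anything falls off the work surface, if the arm or the gripper's body presses on something with over 40 N, if the wrist force passes 120 N, or if a joint passes its speed limit or range.

## Robot

A 6-joint arm with a two-finger parallel gripper is mounted at the origin on the work surface. World frame = base frame: x ahead of the robot, y to its left, z up, the work surface at z = 0. Lengths are in mm, angles in rad, forces in N, time in s.
With the tool pointing down it reaches from about 400 to 925 mm from the base axis. Payload 12.5 kg.
Tool frame: the origin (TCP) lies where the fingers leave the gripper's body, on its centre line; the fingertips stand 78 mm ahead of it and the grasp point (between the pads) lies 59 mm ahead of it; z points along the fingers, y is the direction in which the jaws open and shut (so a half turn about z gives the same grasp; the last joint's range is limited). The gripper opens to 95 mm and grips with 3 to 60 N. Pads are 20 mm wide; open, the fingers measure 119 mm over their backs; the gripper's body (75 mm by 180 mm) begins 59 mm behind the grasp point.
Start: joints at [1.186, 0.491, 1.559, -0, 1.092, -0.106], TCP at [171.981, 600.883, 292.261] pointing down, gripper open.
Joint ranges: [-3.1, 3.1], [-0.84, 2.19], [0.05, 2.79], [-1.13, 4.28], [0.06, 2.93], [-2.69, 2.69]. Speed limits (rad/s): [2.22, 2.22, 2.79, 3.14, 3.14, 3.14].

## Interface

Orientations are given as [roll, pitch, yaw] about the fixed x, y, z axes, in that order (R = Rz(yaw) Ry(pitch) Rx(roll)).
In Python, from cell import env, viewer, ticket, search_frame gives the robot as it stands.
- The arm moves only by the shell command python3 -m inch 'ROWS'. ROWS is a JSON object of lists of equal length, an entry for each row: "hand": the opening, from 0 (shut) to 1 (fully open); "delta_pos": the shift along the tool's x, y, z in cm, a list of three; "turn": the turn about the tool's z in rad. A call has 1 to 20 rows; each row shifts and turns the commanded pose from where the row before left it, along the tool's axes as they then stand; what a row does not reach is not made up. A row lasts 1/10 s, in which the tool goes at most 50 mm and 8.59 degrees, less where a joint would pass 70% of its speed; a pose out of reach is approached as far as the arm can. A call is refused whole if a number of a shift passes 5 or a number of a turn 0.15, either way. A call with a gripper value outside its range is refused whole. The fingers move at their own pace and stop on an object; the grip force is fixed at half the most. Time passes only in rows, so rows that do not move let the fingers close. It gives the time, the measured TCP pose, the force and the opening at its end, in the units of the state.
- env.state(): the state, without advancing time (a new reading comes with each control period).
- viewer.read_camera(name): name is "side" or "top" or "wrist"; returns (picture, depth): 400x640x3 uint8, blue, green, red; 400x640 float32, mm along the optical axis (not along the pixel's ray), 0 where there is no reading.
- viewer.get_calibration(name): a dict with "fx", "fy", "cx", "cy" (pixels), "T" (4x4, takes a point from camera to world coordinates). Camera axes: x right, y down, z forward; pixel columns grow to the right and rows downward; lengths in mm; the calibration is good to about 2 mm. A picture is of the moment at which its call begins: read the wrist's pose just before it. get_calibration takes no time and is no camera call; for the wrist camera it gives the pose at the moment of the call.
- ticket.job_done(): hands the job in, once; it reports no verdict.
Trained networks look in the newest picture that a camera, given by its name, has taken for a name from the list of things; names that differ only in an ending like _2 or _b are one class to them, and where a whole thing is asked for, a point or a joint stands for the part that bears it (a point fixed in the world has none). Each returns a list of dicts, best first, with "p" (0 to 1); they miss things now and then, are a little off and sometimes report something else, mostly with a low value. They report only what shows in the picture. A call takes as long as a camera call.
- search_frame(camera, label): "centre" ([column, row] in pixels, amid what is visible of it).
The state is a dict: "t": time; "joints": joint angles; "qvel": joint speeds; "tau": joint torques, N m; "eef_pos": TCP position; "tcp_rot": TCP orientation; "ft_force": force on the tool from outside, world axes, zero at the start; "moment": the same for the moment, N m; "opening": opening from 0.0 (shut) to 1.0 (fully open).
Only numpy, scipy, OpenCV 4.12 (cv2) and the standard library are available. Lean on these libraries where they do the work, as an engineer would, in place of code of your own. Each camera call takes 0.05 s, during which the arm holds its last target.

## Working session

There is one attempt and no reset: what is moved stays moved. The work goes in short steps, Python scripts to look and compute and a shell command to move; the robot and the scene stay as the last step left them, time stands still between calls to the robot, and variables do not carry over. Pictures are saved under pics/ and viewed, and the job is handed in when it is done.

```bash
ls; mkdir -p pics; python3 - <<'E'
from cell import env, viewer, ticket, search_frame
import cv2
print(env.state())
for c in ("top","side"):
    im,d=viewer.read_camera(c); cv2.imwrite(f"pics/{c}0.png",im)
    k=viewer.get_calibration(c); print(c,k)
    for n in ("fixture","clamp_peg","rest_peg","clamp_pivot","rest_pivot","clamp","rest","sanding_block","gouge"):
        print(n,[(r["centre"],round(r["p"],2)) for r in search_frame(c,n)[:3]])
E
```

```text
pics
{'t': 0.0, 'joints': array([ 1.18641741e+00,  4.91562077e-01,  1.55944974e+00, -3.15730369e-05,
        1.09166607e+00, -1.05577397e-01]), 'qvel': array([ 0.00092575, -0.00110623, -0.00085517, -0.00212414, -0.00038347,
        0.00060674]), 'tau': array([ 7.42523662e-04, -6.12652087e+01, -2.58174384e+01,  6.93070795e-02,
        4.83086240e-02, -6.69045517e-05]), 'eef_pos': array([171.9148696, 600.7333405, 291.6600287]), 'tcp_rot': array([-3.14051050e+00, -8.65181406e-05,  2.86280566e+00]), 'ft_force': array([-0.73213566,  0.47334929, -0.28230148]), 'moment': array([ 0.04955951, -0.07950204, -0.01235413]), 'opening': 0.9992268991936426}
top {'fx': 444.9864530883768, 'fy': 444.9864530883768, 'cx': 321.9620733961463, 'cy': 187.9460964403711, 'T': array([[ 5.08139108e-03, -9.95178966e-01,  9.79438908e-02,
         4.11851938e+02],
       [-9.99938942e-01, -6.01784548e-03, -9.26808616e-03,
         7.37457215e+01],
       [ 9.81281560e-03, -9.78908158e-02, -9.95148781e-01,
         1.22882799e+03],
       [ 0.00000000e+00,  0.00000000e+00,  0.00000000e+00,
         1.00000000e+00]])
[... 555 characters left out ...]
e-01, -1.95904314e-01,  3.82612481e-01,
         9.14836155e+01],
       [-4.29264663e-01, -4.57363551e-01,  7.78813477e-01,
        -8.35271471e+02],
       [ 2.24200833e-02, -8.67433042e-01, -4.97048547e-01,
         6.89316271e+02],
       [ 0.00000000e+00,  0.00000000e+00,  0.00000000e+00,
         1.00000000e+00]])}
fixture [([354.4, 249.2], 0.95), ([311.9, 221.0], 0.71), ([377.0, 244.7], 0.33)]
clamp_peg [([375.6, 245.1], 0.57), ([295.4, 276.4], 0.45)]
rest_peg [([312.2, 220.2], 0.61)]
clamp_pivot [([373.7, 247.1], 0.88)]
rest_pivot [([313.9, 218.4], 0.68)]
clamp [([373.5, 246.6], 0.77)]
rest [([314.3, 218.3], 0.61)]
sanding_block [([365.2, 282.0], 0.74)]
gouge [([399.1, 223.7], 0.58)]
```

View pics/top0.png

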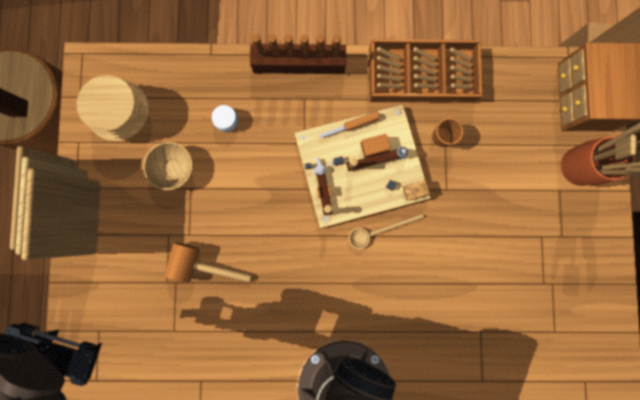

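View pics/side0.png

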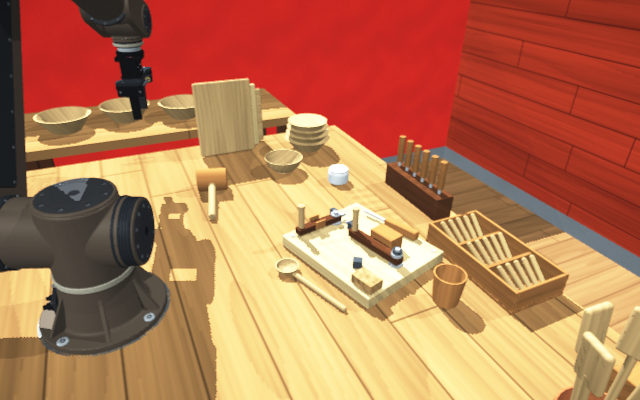

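```bash
python3 - <<'E'
import cv2
im=cv2.imread("pics/top0.png")[80:270,250:470]
cv2.imwrite("pics/top0c.png",cv2.resize(im,None,fx=3.4,fy=3.1,interpolation=cv2.INTER_CUBIC)[:600])
im=cv2.imread("pics/side0.png")[160:310,230:450]
cv2.imwrite("pics/side0c.png",cv2.resize(im,None,fx=3.5,fy=3.5,interpolation=cv2.INTER_CUBIC))
E
```

```text
(no output)
```

View crop.

View pics/top0c.png

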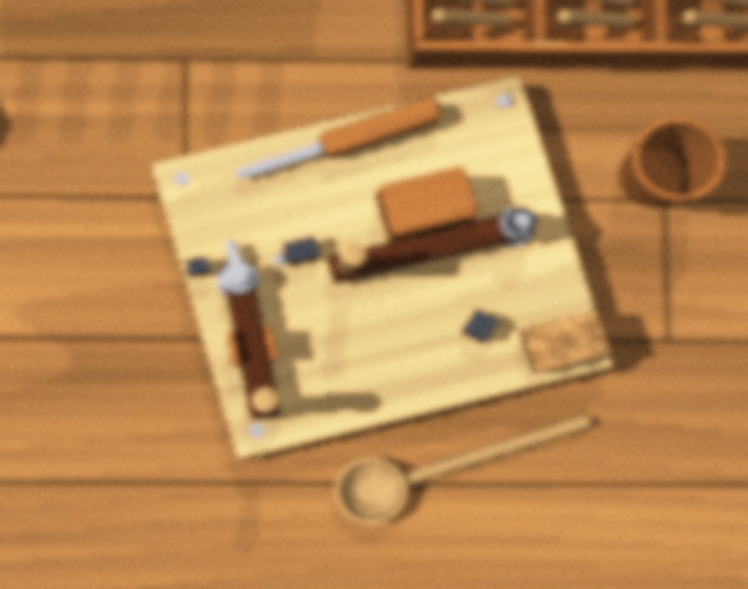

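View pics/side0c.png

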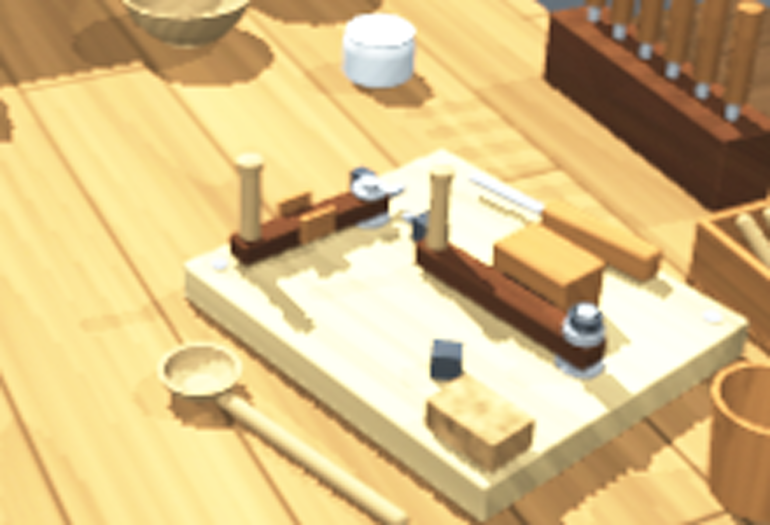

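```bash
cat > h.py <<'E'
import numpy as np
from cell import env, viewer, ticket, search_frame
def ray(c,px,z):
    k=viewer.get_calibration(c);T=k["T"]
    d=T[:3,:3]@np.array([(px[0]-k["cx"])/k["fx"],(px[1]-k["cy"])/k["fy"],1]);o=T[:3,3]
    return (o+d*(z-o[2])/d[2])[:2]
def R(a): return np.array([[np.cos(a),-np.sin(a)],[np.sin(a),np.cos(a)]])
E
python3 - <<'E'
from h import *
f=lambda u,v:(250+u/3.4,80+v/3.1)
W=np.array([ray("top",f(*p),30) for p in [(152,165),(520,80),(612,366),(238,458)]])
L=np.array([(120,140),(120,-170),(-150,-170),(-150,140)],float)
Lc=L-L.mean(0);Wc=W-W.mean(0)
a=np.arctan2((Lc[:,0]*Wc[:,1]-Lc[:,1]*Wc[:,0]).sum(),(Lc*Wc).sum())
o=W.mean(0)-R(a)@L.mean(0)
print("yaw",a,"o",o,"res",W-(L@R(a).T+o))
F=lambda p:o+R(a)@np.array(p,float)
cp=F((-12,-125));rp=F((0,100))
print("clamp pivot",cp,"rest pivot",rp)
for n,px,pv in (("clamp",f(352,255),cp),("rest",f(264,399),rp)):
    w=ray("top",px,121); l=R(a).T@(w-pv); print(n,w,"local",l,np.hypot(*l),np.arctan2(l[1],l[0]))
g=lambda u,v:(230+u/3.5,160+v/3.5)
print("side rest peg",ray("side",g(249,160),121),"clamp",ray("side",g(441,176),121))
for th in (0,.1,.2,.3,.75): print("clamp",th,cp+R(a)@(140*np.array([-np.sin(th),np.cos(th)])))
for th in (0,.2,.35,1.1,1.35,1.57): print("rest",th,rp+R(a)@(110*np.array([-np.cos(th),np.sin(th)])))
k=viewer.get_calibration("wrist");print(k["T"].round(2))
E
```

```text
yaw 0.26564834588111885 o [601.97188711 -27.77776576] res [[-1.03389231 -0.82125838]
 [-3.21004947  0.35229803]
 [ 2.21784832  1.099325  ]
 [ 2.02609345 -0.63036465]]
clamp pivot [ 623.20968307 -151.54349617] rest pivot [575.71839443  68.71448326]
clamp [586.3544194  -15.72329159] local [9.50746672e-02 1.40731764e+02] 140.73179609434655 1.5701207532781303
rest [469.0088908   49.00473812] local [-108.14089647    8.99659536] 108.51447929772901 3.0585905155463404
side rest peg [468.05344453  41.06899272] clamp [581.82906272 -31.4821251 ]
clamp 0 [586.45479332 -16.45434753]
clamp 0.1 [573.15200342 -20.79859681]
clamp 0.2 [560.3493733  -26.44920591]
clamp 0.3 [548.17482262 -33.34971581]
clamp 0.75 [504.2345396  -77.75382728]
rest 0 [469.5769205   39.83564131]
rest 0.2 [465.9553431   61.49835106]
rest 0.35 [466.10949853  77.98216585]
rest 1.1 [501.83599703 150.20921534]
rest 1.35 [524.29494122 165.95453911]
rest 1.57 [546.75503834 174.83292654]
[[ 2.7000e-01  9.2000e-01  2.7000e-01  9.2670e+01]
 [ 9.6000e-01 -2.6000e-01 -8.0000e-02  6.2137e+02]
 [ 0.0000e+00  2.8000e-01 -9.6000e-01  3.8509e+02]
 [ 0.0000e+00  0.0000e+00  0.0000e+00  1.0000e+00]]
```

```bash
cat >> h.py <<'E'
def cloud(c):
    im,d=viewer.read_camera(c);k=viewer.get_calibration(c);T=k["T"]
    v,u=np.mgrid[:400,:640]
    P=np.stack([(u-k["cx"])/k["fx"]*d,(v-k["cy"])/k["fy"]*d,d],-1)@T[:3,:3].T+T[:3,3]
    P[d==0]=np.nan
    return im,P
E
python3 - <<'E'
from h import *
np.set_printoptions(suppress=True,precision=1)
def prj(c,p):
    k=viewer.get_calibration(c);T=k["T"];q=T[:3,:3].T@(np.array(p)-T[:3,3]);return q[0]/q[2]*k["fx"]+k["cx"],q[1]/q[2]*k["fy"]+k["cy"]
print(prj("side",(586.4,-16,121)),prj("side",(469,49,121)))
for c in("top","side"):
    im,P=cloud(c)
    for n,x,y in(("rest",469,48),("clamp",585,-18)):
        m=(np.hypot(P[...,0]-x,P[...,1]-y)<25)&(P[...,2]>70)&(P[...,2]<140)
        m2=m&(P[...,2]>100)
        print(c,n,m.sum(),P[m].mean(0),np.nanmax(P[m],0),np.nanmin(P[m],0),"top",m2.sum(),P[m2].mean(0))
E
```

```text
(np.float64(354.5414179279023), np.float64(206.89403482415779)) (np.float64(300.228477625317), np.float64(204.12877915951321))
top rest 45 [470.9  50.6 119.2] [478.6  58.1 124.9] [463.2  42.9 113.5] top 45 [470.9  50.6 119.2]
top clamp 56 [588.8 -13.8 112. ] [598.2  -6.8 124.3] [581.4 -22.3  70.1] top 45 [589.7 -14.3 119.1]
side rest 122 [470.3  44.1  98.8] [481.6  57.4 120.9] [463.3  38.   70.1] top 62 [470.7  45.  112.2]
side clamp 122 [588.8 -20.5  98.6] [599.3  -8.1 120. ] [581.6 -26.6  70.9] top 60 [588.8 -19.8 112.4]
```

```bash
python3 -m inch '{"hand":[0.45,0.45,0.45,0.45,0.45,0.45,0.45,0.45,0.45,0.45,0.45,0.45,0.45,0.45,0.45,0.45,0.45,0.45,0.45],"delta_pos":[[-2,-1.7,0],[-3.3,-2.9,0],[-3.5,-3.05,0],[-3.5,-3.05,0],[-3.5,-3.05,0],[-3.5,-3.05,0],[-3.5,-3.05,0],[-3.5,-3.05,0],[-3.5,-3.05,0],[-1.75,-1.5,0],[-2.5,-3.5,0],[-2.5,-3.5,0],[-2.5,-3.5,0],[-2.5,-3.5,0],[-2.3,-3.3,0],[0,0,0],[0,0,0],[0,0,0],[0,0,0]],"turn":[0,0,0,0,0,0,0,0,0,0,0,0,0,0,0,-0.11,-0.12,-0.12,-0.1]}'
python3 - <<'E'
from h import *
import cv2
s=env.state();print(s["t"],s["eef_pos"],s["tcp_rot"],s["opening"],s["joints"])
im,P=cloud("wrist");cv2.imwrite("pics/w1.png",im)
for n in("rest_peg","rest","clamp_peg"):print(n,search_frame("wrist",n)[:2])
for n,x,y in(("rest",470.5,49.5),("clamp",588,-15)):
    m=(np.hypot(P[...,0]-x,P[...,1]-y)<20)&(P[...,2]>105)&(P[...,2]<135)
    if m.sum(): print(n,m.sum(),P[m].mean(0),P[m].min(0),P[m].max(0))
E
```

```text
t: 3.0
eef_pos: [470.4, 49.8, 292.3]
tcp_rot: [3.142, 0.0, -2.966]
ft_force: [0.9, -0.8, -0.0]
opening: 0.452
3.0 [470.42832268  49.80058347 292.29388299] [ 3.14152634e+00  2.04357399e-04 -2.96600624e+00] 0.45194381124256044 [-3.43364031e-02  2.75700066e-01  1.91799510e+00  1.32301663e-04
  9.47711443e-01 -1.78079635e+00]
rest_peg [{'centre': [322.4, 226.6], 'p': 0.56}]
rest [{'centre': [322.9, 229.5], 'p': 0.87}]
clamp_peg [{'centre': [159.5, 269.6], 'p': 0.91}]
rest 304 [467.12498915  47.40830262 118.57635863] [458.89670882  38.35370974 109.9833045 ] [477.24676426  56.84594383 122.16342141]
```

View pics/w1.png

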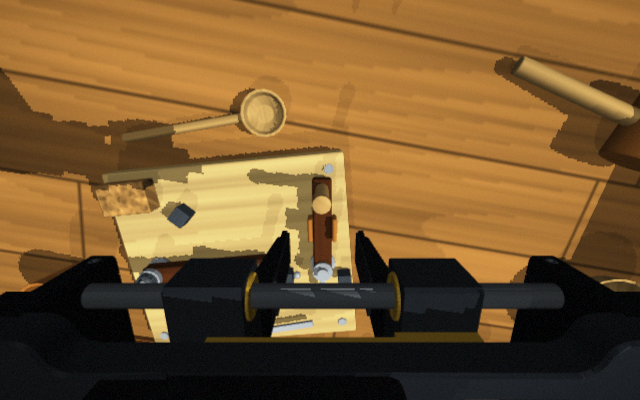

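```bash
python3 -m inch '{"hand":[0.42,0.42,0.42,0.42,0.42,0.42,0.42],"delta_pos":[[0.1,-0.1,2],[0,0,3],[0,0,3],[0,0,3],[0,0,1.7],[0,0,0.7],[0,0,0]],"turn":[0,0,0,0,0,0,0]}'
python3 - <<'E'
from h import *
import cv2
im,P=cloud("side");cv2.imwrite("pics/s2.png",cv2.resize(im[120:320,200:460],None,fx=3,fy=3))
E
```

```text
t: 3.9
eef_pos: [469.5, 48.9, 157.8]
tcp_rot: [3.141, -0.001, -2.972]
ft_force: [-0.2, 0.6, -0.3]
opening: 0.419
```

View pics/s2.png

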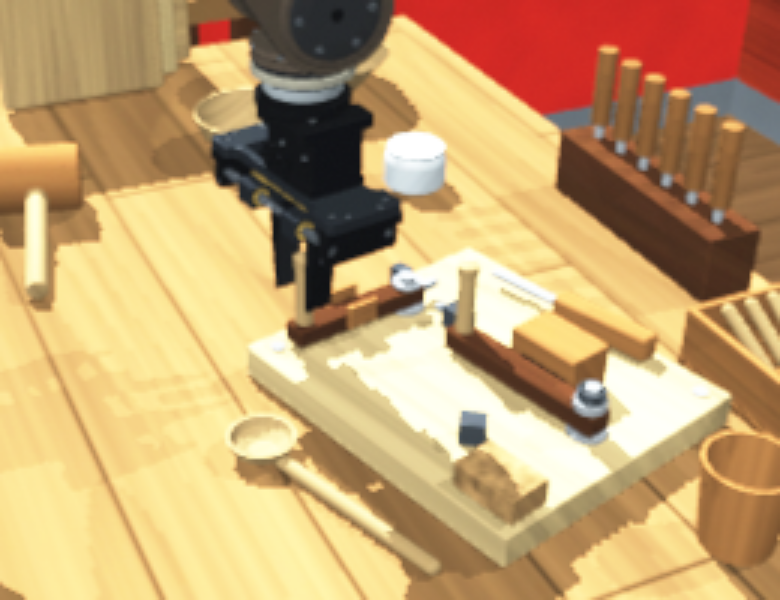

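```bash
python3 -m inch '{"hand":[0.36,0.36,0.36,0.36,0.36,0.36,0.36,0.36],"delta_pos":[[0,0,0],[0,0.88,0],[-0.04,0.88,0],[-0.04,0.88,0],[-0.04,0.88,0],[-0.04,0.88,0],[-0.04,0.88,0],[0,0,0]],"turn":[0,0.08,0.08,0.08,0.08,0.08,0.08,0]}'
python3 - <<'E'
from h import *
import cv2
im,P=cloud("side");cv2.imwrite("pics/s3.png",cv2.resize(im[120:320,200:460],None,fx=3,fy=3))
E
```

```text
t: 4.75
eef_pos: [473.5, 101.6, 159.2]
tcp_rot: [3.141, 0.002, 2.832]
ft_force: [-0.5, -0.1, -0.3]
opening: 0.365
```

View pics/s3.png

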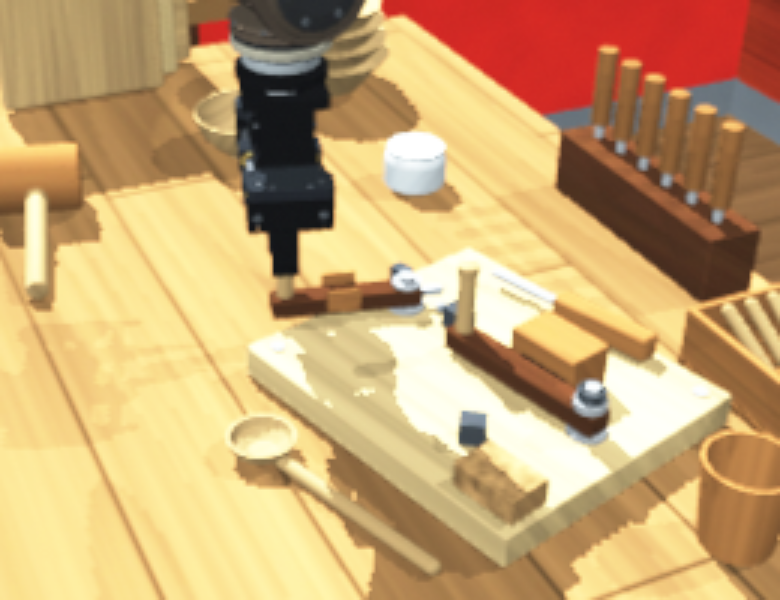

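```bash
python3 -m inch '{"hand":[0.36,0.36,0.36,0.36,0.36,0.36,0.36,0.36,0.36,0.36,0.36,0.36,0.36,0.36,0.36],"delta_pos":[[0,0.88,0],[-0.04,0.88,0],[-0.04,0.88,0],[-0.04,0.88,0],[-0.04,0.88,0],[-0.04,0.88,0],[-0.04,0.88,0],[-0.04,0.88,0],[-0.04,0.88,0],[-0.04,0.88,0],[-0.04,0.88,0],[-0.04,0.88,0],[-0.02,0.44,0],[0,0,0],[0,0,0]],"turn":[0.08,0.08,0.08,0.08,0.08,0.08,0.08,0.08,0.08,0.08,0.08,0.08,0.04,0,0]}'
python3 - <<'E'
from h import *
import cv2
im,P=cloud("side");cv2.imwrite("pics/s4.png",cv2.resize(im[120:320,200:460],None,fx=3,fy=3))
E
```

```text
t: 6.3
eef_pos: [549.4, 173.1, 158.5]
tcp_rot: [3.141, -0.0, 1.835]
ft_force: [0.0, 0.7, -0.4]
opening: 0.36
```

View pics/s4.png

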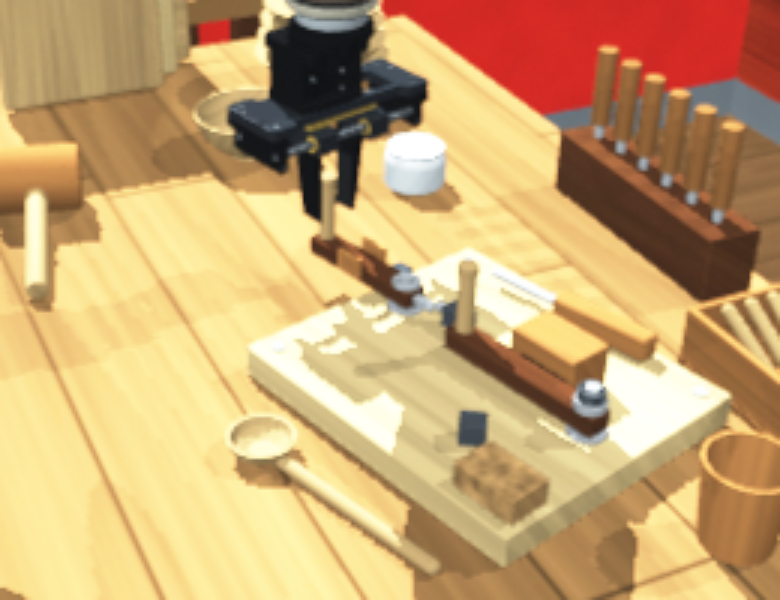

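```bash
python3 -m inch '{"hand":[0.44,0.44,0.44,0.44,0.44,0.44],"delta_pos":[[0,0,0],[0,0,0],[0,0,-2],[0,0,-3],[0,0,-3],[0,0,-2]],"turn":[0,0,0,0,0,0]}'
python3 - <<'E'
from h import *
import cv2
print(env.state()["eef_pos"])
for c in("side","wrist"):
    im,P=cloud(c)
    m=(np.hypot(P[...,0]-548,P[...,1]-175)<40)&(P[...,2]>100)&(P[...,2]<124)
    print(c,m.sum(),P[m].mean(0),P[m].min(0),P[m].max(0))
    m=(np.hypot(P[...,0]-588,P[...,1]+15)<25)&(P[...,2]>100)&(P[...,2]<124)
    if m.sum():print(c,"clamp",m.sum(),P[m].mean(0),P[m].min(0),P[m].max(0))
    cv2.imwrite(f"pics/{c}5.png",im)
E
```

```text
t: 6.95
eef_pos: [549.6, 173.5, 260.3]
tcp_rot: [3.14, 0.0, 1.833]
ft_force: [-0.1, 0.0, -0.7]
opening: 0.438
[549.62059034 173.54323119 260.27871236]
side 48 [547.34096141 170.39392567 112.17935834] [539.81656094 163.40026918 100.58805332] [557.74258108 181.38959968 118.92170388]
side clamp 61 [589.1620347  -19.44297042 111.94050062] [582.05167434 -26.23360653 100.38089882] [599.51264249  -4.99578366 120.17563575]
wrist 388 [545.20250049 174.88386112 116.20145276] [536.36768357 163.66032595 100.00117935] [554.71702362 183.22608293 119.66514828]
```

View pics/side5.png

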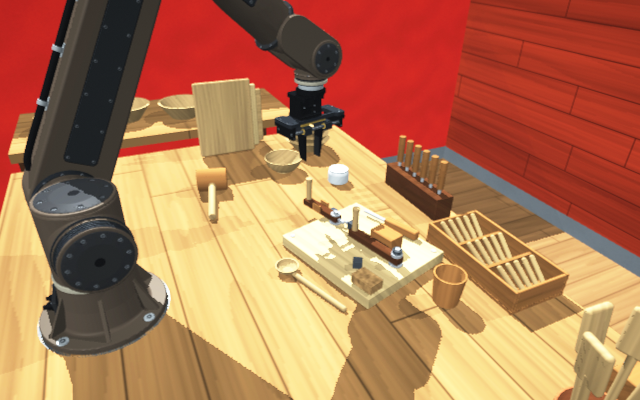

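View pics/wrist5.png

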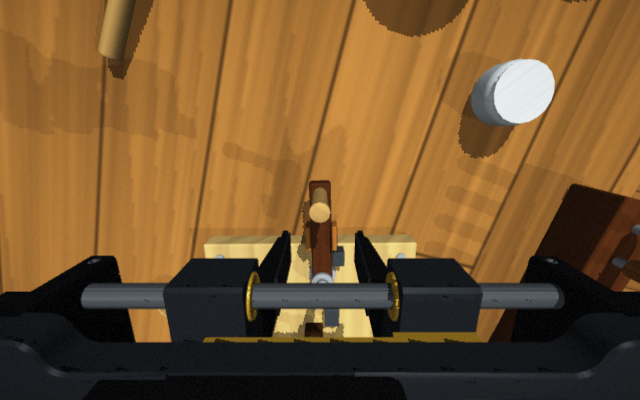

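```bash
python3 -m inch '{"hand":[0.5,0.5,0.5,0.5,0.5,0.5,0.5],"delta_pos":[[-2,-0.1,0],[-4,-0.3,0],[-4,-0.3,0],[-4,-0.2,0],[-3.2,-0.2,0],[-2,-0.1,0],[0,0,0]],"turn":[0,0,0,0,0,0,0]}'
python3 - <<'E'
from h import *
import cv2
print(env.state()["eef_pos"])
for c in("wrist","side"):
    im,P=cloud(c)
    m=(np.hypot(P[...,0]-588,P[...,1]+15)<25)&(P[...,2]>112)&(P[...,2]<128)
    if m.sum():print(c,"clamp",m.sum(),P[m].mean(0),P[m].min(0),P[m].max(0))
    print(search_frame(c,"clamp_peg")[:2])
    m=(np.hypot(P[...,0]-548,P[...,1]-175)<40)&(P[...,2]>112)&(P[...,2]<124)
    if m.sum():print(c,"rest",P[m].mean(0))
    cv2.imwrite(f"pics/{c}6.png",im)
E
```

```text
t: 7.75
eef_pos: [587.7, -17.3, 257.0]
tcp_rot: [-3.14, -0.0, 1.83]
ft_force: [-0.0, 0.8, 0.4]
opening: 0.5
[587.71183693 -17.25901374 257.04205068]
wrist clamp 381 [587.59096398 -14.53895613 118.84672261] [578.77233717 -25.19842317 112.00023304] [597.08911432  -6.25539275 121.89565552]
[{'centre': [326.6, 238.4], 'p': 0.62}]
side clamp 34 [589.80556366 -18.23434098 116.65296203] [582.47005673 -27.19585563 112.38323263] [599.97570301  -3.74693152 120.53331928]
[{'centre': [373.4, 245.1], 'p': 0.59}, {'centre': [335.7, 175.3], 'p': 0.38}]
side rest [547.99411024 171.37345132 116.4528657 ]
```

View pics/wrist6.png

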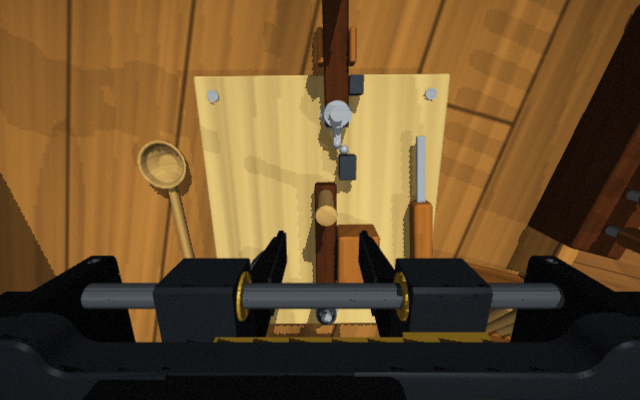

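```bash
python3 -m inch '{"hand":[0.5,0.5,0.5,0.5,0.5,0.5,0.1,0.1,0.1,0.1,0.1,0.1],"delta_pos":[[0.15,0.1,2],[0,0,3],[0,0,3],[0,0,1.5],[0,0,0.7],[0,0,0],[0,0,0],[0,0,0],[0,0,0],[0,0,0],[0,0,0],[0,0,0]],"turn":[0,0,0,0,0,0,0,0,0,0,0,0]}'
python3 - <<'E'
from h import *
import cv2
im,P=cloud("side");cv2.imwrite("pics/s7.png",cv2.resize(im[120:320,200:460],None,fx=3,fy=3))
E
```

```text
t: 9.15
eef_pos: [588.8, -13.2, 156.7]
tcp_rot: [3.14, 0.0, 1.833]
ft_force: [2.9, 2.4, 3.6]
opening: 0.189
```

View pics/s7.png

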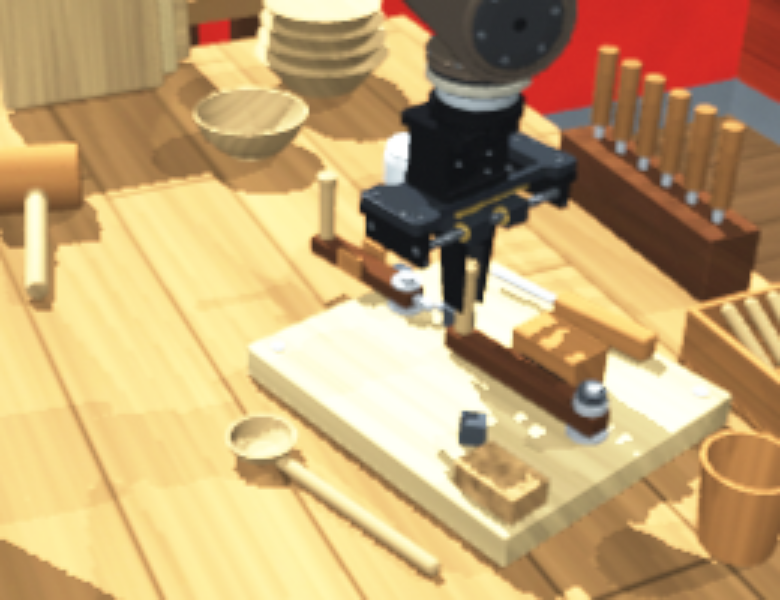

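```bash
python3 -m inch '{"hand":[0.1,0.1,0.1,0.1,0.1,0.1,0.1,0.1,0.1],"delta_pos":[[-0.1,-0.7,0],[-0.03,-0.7,0],[-0.02,-0.7,0],[-0.02,-0.7,0],[-0.02,-0.7,0],[-0.02,-0.7,0],[-0.02,-0.7,0],[-0.02,-0.7,0],[0,0,0]],"turn":[-0.05,-0.05,-0.05,-0.05,-0.05,-0.05,-0.05,-0.05,0]}'
python3 - <<'E'
from h import *
import cv2
im,P=cloud("side");cv2.imwrite("pics/s8.png",cv2.resize(im[120:320,200:460],None,fx=3,fy=3))
E
```

```text
t: 10.1
eef_pos: [538.5, -39.0, 156.7]
tcp_rot: [3.141, -0.0, 2.234]
ft_force: [2.6, 7.7, 5.1]
opening: 0.185
```

View pics/s8.png

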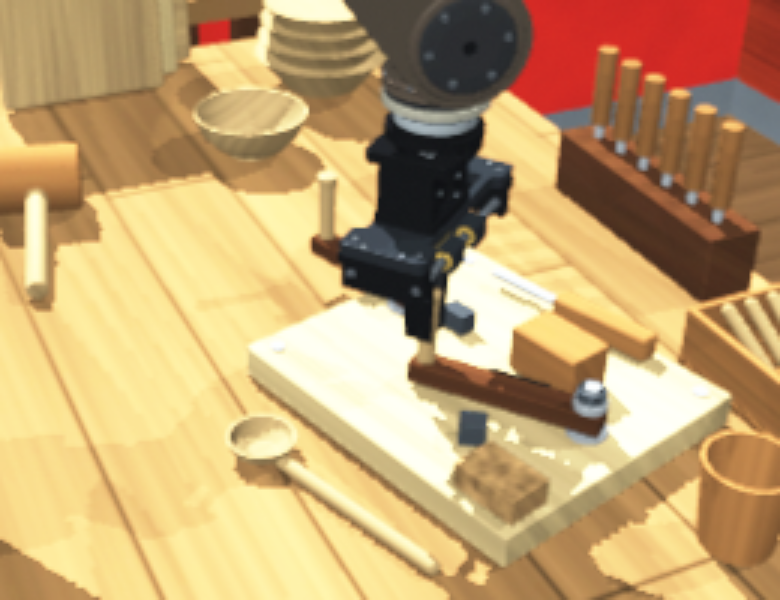

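```bash
python3 -m inch '{"hand":[0.1,0.1,0.1,0.1,0.1,0.1,0.1,0.1,0.1],"delta_pos":[[-0.02,-0.7,0],[-0.02,-0.7,0],[-0.02,-0.7,0],[-0.02,-0.7,0],[-0.02,-0.7,0],[-0.02,-0.7,0],[-0.01,-0.4,0],[-0.01,-0.3,0],[0,0,0]],"turn":[-0.05,-0.05,-0.05,-0.05,-0.05,-0.05,-0.03,-0.02,0]}'
python3 - <<'E'
from h import *
s=env.state();p=s["eef_pos"];print(p,s["ft_force"])
for pv in((623.2,-151.5),(625,-150)):
    d=p[:2]-pv;print(np.hypot(*d),np.arctan2(d[1],d[0])-np.pi/2-.2656)
E
```

```text
t: 11.05
eef_pos: [506.2, -75.2, 156.6]
tcp_rot: [3.141, -0.0, 2.583]
ft_force: [1.8, 9.7, 7.1]
opening: 0.188
[506.1715717  -75.18170598 156.63892388] [1.84380144 9.70831688 7.11436006]
139.71447681869964 0.7273219316010322
140.4206982340588 0.743272385787491
```

```bash
for i in 1; do python3 -m inch '{"hand":[0.1,0.1,0.1,0.1],"delta_pos":[[0,-0.2,0],[0,-0.2,0],[0,0,0],[0,0,0]],"turn":[-0.01,-0.01,0,0]}'; done
python3 - <<'E'
from h import *
s=env.state();p=s["eef_pos"];print(p,s["ft_force"])
E
```

```text
t: 11.45
eef_pos: [505.0, -77.1, 156.7]
tcp_rot: [3.138, 0.001, 2.602]
ft_force: [8.9, 23.5, 5.1]
opening: 0.183
[504.99428283 -77.13132682 156.68888333] [ 8.93181658 23.47153716  5.13196442]
```

```bash
python3 -m inch '{"hand":[0.1,0.1,0.1,0.1,0.1],"delta_pos":[[0,0,0],[0,0,0],[0,0,0],[0,0,0],[0,0,0]],"turn":[0,0,0,0,0]}'
python3 - <<'E'
from h import *
import cv2
im,P=cloud("side");cv2.imwrite("pics/s9.png",cv2.resize(im[120:320,200:460],None,fx=3,fy=3))
m=(np.hypot(P[...,0]-548,P[...,1]-175)<30)&(P[...,2]>105)&(P[...,2]<124)
print("rest",m.sum(),P[m].mean(0) if m.sum() else "")
im,P=cloud("top");cv2.imwrite("pics/t9.png",im)
print(env.state()["ft_force"],env.state()["eef_pos"])
E
```

```text
t: 11.95
eef_pos: [505.0, -77.1, 156.7]
tcp_rot: [3.139, 0.001, 2.602]
ft_force: [9.2, 22.5, 5.5]
opening: 0.188
rest 41 [547.24723131 170.4800046  113.96274106]
[ 8.63358525 22.82631678  6.25884421] [504.99590431 -77.10825974 156.69004156]
```

View pics/s9.png

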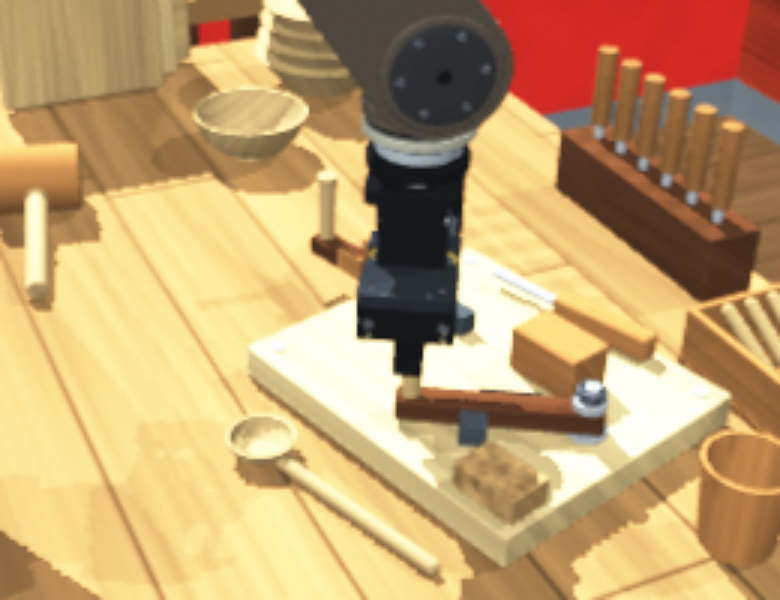

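View pics/t9.png

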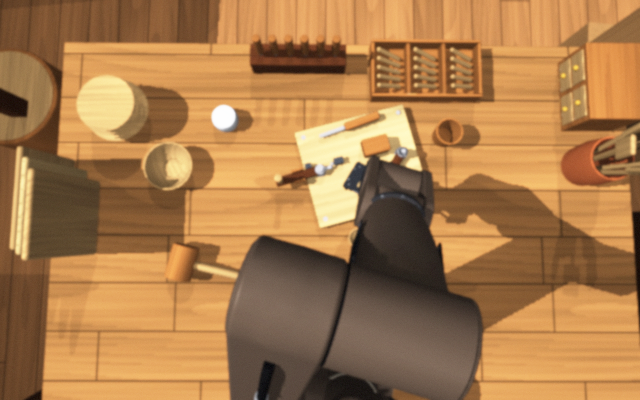

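The side view shows the jaw arm resting against its stop block at (472,427) with its peg between the fingers. The rest is still swung out at (330,245), and the bystanders have not moved. The top view agrees: the rest is out at (300,175).

```bash
python3 - <<'E'
from cell import ticket
print(ticket.job_done())
E
```

```text
the job is handed in; nothing more can be done
None
```

I swung the rest out to its stop and lifted the fingers clear of it. Then I gripped the jaw arm's peg, swung the arm open to its stop and handed the job in at about 12 s, still holding it.

**Rest:** after the lift its peg measured about (547, 175) mm, against (547, 175) expected at 1.57 rad. It was still there at the last look.

**Jaw arm:** the force on the tool was about 9.5 N just short of the stop and rose to about 25 N over the last 2 mm. It held there for half a second with the grip closed on the peg. The final side picture shows the arm against its stop block.

**Bystanders:** none had moved in the last pictures, judged by eye. The top view of the spoon and sanding block was blocked by the arm, so for those two I relied on the side view.

**Disagreements:** my first hand-picked side-view peg positions were 8–16 mm off from the top view. The depth images sided with the top view, so I used that. Nothing else failed or disagreed.

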